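Snap the sample box lid shut all the way round

TASK

Press down the blue rim of the sample box's lid with a fingertip, section by section, until all four sections have clicked shut flat with the lid; one may be shut already. Only press: do not lift or tip the box or shove it along the bench, and leave the bottles and other things around it as they stand.

Things in the scene. Friction and masses are not known exactly. Their poses are not given: they have to be found in the camera images.
- samplebox: Clear plastic box of sample vials, loose on the bench, about 0.9 kg, 170 (x) x 130 (y) mm, with a lid that snaps shut: white middle panel 116 x 76 mm with a low white carrying grip (54 x 12 mm along x, top 20 mm above the panel) and four blue rim sections, one along each side. Origin: centre of its underside on the bench, z up; the flat top of the shut lid is 76 mm above it. Four small fixed white corners lie at the same level as the shut lid.
- rim_front (a joint): Blue rim section (short, on the box's -x side), 72 mm long, 28 mm wide, 4 mm thick, hinged on the edge of the white panel. Angle in rad: 0 = sprung up, sloping up outwards with its outer edge about 10 mm above the panel; 0.35 = clicked shut, flat and level with the panel. Over-centre spring: it resists with about 5 to 8 N when pressed on its outer half (a firm 10 to 12 N is ample and safe), and once past half way (0.175) it snaps the rest of the way and stays shut.
- rim_front_spot (a point): Point on the top face of the front rim section, midway along it and 19 mm out from its hinge (moves with the section: 76 mm above the bench when shut, about 82 mm when up). A place to press.
- rim_back (a joint): Blue rim section (short, on the box's +x side), 72 mm long, 28 mm wide, 4 mm thick, hinged on the edge of the white panel. Angle in rad: 0 = sprung up, sloping up outwards with its outer edge about 10 mm above the panel; 0.35 = clicked shut, flat and level with the panel. Over-centre spring: it resists with about 5 to 8 N when pressed on its outer half (a firm 10 to 12 N is ample and safe), and once past half way (0.175) it snaps the rest of the way and stays shut.
- rim_back_spot (a point): Point on the top face of the back rim section, midway along it and 19 mm out from its hinge (moves with the section: 76 mm above the bench when shut, about 82 mm when up). A place to press.
- rim_left (a joint): Blue rim section (long, on the box's +y side), 112 mm long, 28 mm wide, 4 mm thick, hinged on the edge of the white panel. Angle in rad: 0 = sprung up, sloping up outwards with its outer edge about 10 mm above the panel; 0.35 = clicked shut, flat and level with the panel. Over-centre spring: it resists with about 5 to 8 N when pressed on its outer half (a firm 10 to 12 N is ample and safe), and once past half way (0.175) it snaps the rest of the way and stays shut.
- rim_left_spot (a point): Point on the top face of the left rim section, midway along it and 19 mm out from its hinge (moves with the section: 76 mm above the bench when shut, about 82 mm when up). A place to press.
- rim_right (a joint): Blue rim section (long, on the box's -y side), 112 mm long, 28 mm wide, 4 mm thick, hinged on the edge of the white panel. Angle in rad: 0 = sprung up, sloping up outwards with its outer edge about 10 mm above the panel; 0.35 = clicked shut, flat and level with the panel. Over-centre spring: it resists with about 5 to 8 N when pressed on its outer half (a firm 10 to 12 N is ample and safe), and once past half way (0.175) it snaps the rest of the way and stays shut.
- rim_right_spot (a point): Point on the top face of the right rim section, midway along it and 19 mm out from its hinge (moves with the section: 76 mm above the bench when shut, about 82 mm when up). A place to press.
- jar: Small amber jar with white cap, 38 mm across, 65 mm tall, standing loose beside a long side of the box. Origin: centre of its underside.
- vial: Small vial with blue cap, 28 mm across, 55 mm tall, standing loose beside the other long side of the box. Origin: centre of its underside.
- washbottle: White wash bottle with yellow cap and spout, 64 mm across, about 205 mm tall, loose at one side of the bench. Origin: centre of its underside.
- reagent: Amber reagent bottle, black cap, 70 mm across, 150 mm tall, loose at one side of the bench. Origin: centre of its underside.
- beaker: Clear plastic beaker, 80 mm across, 100 mm tall, loose at one side of the bench. Origin: centre of its underside.
- marker: Marker pen lying loose beyond the box, 125 mm long along its x, 15 mm thick. Origin: its middle on the bench.
Mind the look-alikes: they are no part of the job. Leave any black or pink look-alike of the samplebox alone. Leave any green look-alike of the washbottle alone.

How it is judged (in metres and radians):
At the end, for the whole second after the job is handed in: All four rim sections are shut (joint above 0.30 rad of 0.35); the box stands flat on the bench at rest, within 40 mm of where it stood; the jar, vial, wash bottle, reagent bottle, beaker and marker are within 30 mm of where they were, and the standing ones upright within 0.3 rad (value of joint each of rim_front, rim_back, rim_left, rim_right above 0.3 rad and height (world z) of samplebox below 0.006 m and angle between samplebox's own z axis and vertical below 0.05 rad and distance of samplebox from where it was at the start of the episode below 0.04 m and linear speed of samplebox below 0.02 m/s and distance of each of jar, vial, washbottle, reagent, beaker, marker from where it was at the start of the episode below 0.03 m and angle between each of jar, vial, washbottle, reagent, beaker's own z axis and vertical below 0.3 rad); the robot touches nothing.
It fails at once if the box is lifted or tipped (its underside more than 12 mm up, or tilted more than 0.12 rad) (height (world z) of samplebox above 0.012 m or angle between samplebox's own z axis and vertical above 0.12 rad).
It fails at once if the box is shoved more than 40 mm from its place (distance of samplebox from where it was at the start of the episode above 0.04 m).
It fails at once if a bystander is moved more than 30 mm or a standing one is tipped more than 0.3 rad (distance of any of jar, vial, washbottle, reagent, beaker, marker from where it was at the start of the episode above 0.03 m or angle between any of jar, vial, washbottle, reagent, beaker's own z axis and vertical above 0.3 rad).
It also fails if it takes over 51 s, if anything falls off the work surface, if the arm or the gripper's body presses on something with over 40 N, if the wrist force passes 120 N, or if a joint passes its speed limit or range.

ROBOT

A 6-joint arm with a two-finger parallel gripper is mounted at the origin on the work surface. World frame = base frame: x ahead of the robot, y to its left, z up, the work surface at z = 0. Lengths are in m, angles in degrees, forces in N, time in s.
With the tool pointing down it reaches from about 0.25 to 0.725 m from the base axis. Payload 9.7 kg.
Tool frame: the origin (TCP) lies between the finger pads; the fingertips stand 22 mm ahead of it and the grasp point (between the pads) lies 3 mm ahead of it; z points along the fingers, y is the line along which they close (so a half turn about z gives the same grasp; the last joint's range is limited). The gripper opens to 85 mm and grips with 20 to 120 N. Pads are 22 mm wide; open, the fingers measure 114 mm over their backs; the gripper's body (76 mm by 85 mm) begins 54 mm behind the grasp point. The pads swing forward as they close: fully open they stand 13 mm farther back than shut.
Start: joints at [64.4, 4.979, 10.078, 95.1, 0, 90], TCP at [0.238, 0.496, 0.253] pointing down, gripper open.
Joint ranges: [-179.16, 179.16], [-48.56, 103.87], [-65.8, 70.77], [-126.05, 130.52], [-82.76, 87.17], [-180, 180]. Speed limits (degrees/s): [127.2, 127.2, 147.25, 180, 180, 180].

INTERFACE

Orientations are given as [roll, pitch, yaw] about the fixed x, y, z axes, in that order (R = Rz(yaw) Ry(pitch) Rx(roll)).
In Python, from workcell import bot, viewer, finder gives the robot as it stands.
- The arm moves only by the tool move_arm, never from a script. Its arguments are lists of equal length, an entry for each row: "offset": the shift along the tool's x, y, z in cm, a list of three; "twist": the turn, a rotation vector about the tool's x, y, z in rad, a list of three; "grip": the opening, from 0 (shut) to 1 (fully open). In form: {"offset": [[x, y, z], ...], "twist": [[ax, ay, az], ...], "grip": [grip, ...]}. A call has 1 to 5 rows; each row shifts and turns the commanded pose from where the row before left it, along the tool's axes as they then stand; what a row does not reach is not made up. A row lasts 1/10 s, in which the tool goes at most 50 mm and 8.59 degrees, less where a joint would pass 70% of its speed; a pose out of reach is approached as far as the arm can. A call is refused whole if a number of a shift passes 5 or a number of a turn 0.15, either way. A call with a gripper value outside its range is refused whole. The fingers move at their own pace and stop on an object; "force" is the grip in N (left out, the last holds). Time passes only in rows, so rows that do not move let the fingers close. It gives the time, the measured TCP pose, the force, the opening and the grip force at its end, in the units of the state.
- bot.get_obs(): the state, without advancing time (a new reading comes with each control period).
- viewer.camera(name): name is "scene" or "top" or "wrist"; returns a dict with "color" (400x640x3 uint8, red, green, blue), "depth" (400x640 float32, m along the optical axis (not along the pixel's ray), 0 where there is no reading), "vfov" (degrees; the focal length in pixels is half the picture's height over the tangent of half this angle, whatever the lens; pixels are square), "cx", "cy" (the principal point, pixels), "k1" (the pictures are not rectified: a ray, as slopes to the right and down, at radius r is drawn at 1 + k1 r^2 times it, then the intrinsics apply), "position" and "attitude" of the camera in the world; the wrist camera has in their place "tool_from_camera" (4x4, takes a point from camera to tool coordinates, whose origin is the TCP and whose axes are the flange's). Camera axes: x right, y down, z forward; pixel columns grow to the right and rows downward; lengths in m; the calibration is good to about 2 mm. A picture is of the moment at which its call begins: read the wrist's pose just before it.
- bot.job_done(): hands the job in; it is judged then, once.
Trained networks look in a picture, given as the dict that the camera call returned (one of the last four; its "shot" number tells which), for a name from the list of things; names that differ only in an ending like _2 or _b are one class to them, and where a whole thing is asked for, a point or a joint stands for the part that bears it (a point fixed in the world has none). Each returns a list of dicts, best first, with "p" (0 to 1); they miss things now and then, are a little off and sometimes report something else, mostly with a low value. They report only what shows in the picture. A call takes as long as a camera call. They do not tell look-alikes from the thing itself.
- finder.boxes_of(picture, thing): "position" ([column, row] in pixels, amid what is visible of it).
- finder.pinpoint(picture, thing): "position" ([column, row] in pixels: a listed point, or the origin of a listed thing).
The state is a dict: "time": time; "q": joint angles; "qd": joint speeds; "joint_efforts": joint torques, N m; "ee_pos": TCP position; "tcp_rot": TCP orientation; "wrist_force": force on the tool from outside, world axes, zero at the start; "torque": the same for the moment, N m; "opening": finger opening in m; "grasp_force": force on a finger pad.
Only numpy, scipy, OpenCV 4.12 (cv2) and the standard library are available. Lean on these libraries where they do the work, as an engineer would, in place of code of your own. Each camera call takes 0.05 s, during which the arm holds its last target. There are 200 camera calls.

## Working session

There is one attempt and no reset: what is moved stays moved. The work goes in short steps, Python scripts to look and compute and a tool call to move; the robot and the scene stay as the last step left them, time stands still between calls to the robot, and variables do not carry over. Pictures are saved under pics/ and viewed, at most 10 in all, crops included, and the job is handed in when it is done.

Besides the shell and the picture viewer there is one more tool, called after "Emit:" in YAML: its name, and indented under it one key for each argument. move_arm: Moves the arm, as the interface text tells. Its arguments: {"type":"object","properties":{"offset":{"type":"array","items":{"type":"array","items":{"type":"number"}}},"twist":{"type":"array","items":{"type":"array","items":{"type":"number"}}},"grip":{"type":"array","items":{"type":"number"}},"force":{"type":"number"}},"required":["offset","twist","grip"]}

```bash
ls; mkdir -p pics; cat > h.py <<'E'
import numpy as np, cv2
from scipy.spatial.transform import Rotation as R
from workcell import bot, viewer, finder
def ray(p,uv):
    f=p['color'].shape[0]/2/np.tan(np.radians(p['vfov'])/2)
    K=np.array([[f,0,p['cx']],[0,f,p['cy']],[0,0,1.]])
    s=cv2.undistortPoints(np.array([[uv]],float),K,np.array([p['k1'],0,0,0,0.]))[0,0]
    return np.array([s[0],s[1],1.])
def pose(p,obs=None):
    if 'position' in p:
        a=np.array(p['attitude'],float)
        M=a if a.shape==(3,3) else R.from_euler('xyz',a,degrees=True).as_matrix() if a.size==3 else R.from_quat(a).as_matrix()
        return M,np.array(p['position'])
    T=np.array(p['tool_from_camera']); Rt=R.from_euler('xyz',obs['tcp_rot'],degrees=True).as_matrix()
    return Rt@T[:3,:3], Rt@T[:3,3]+np.array(obs['ee_pos'])
def onz(p,uv,z,obs=None):
    M,t=pose(p,obs); d=M@ray(p,uv); return t+d*(z-t[2])/d[2]
def ond(p,uv,obs=None):
    M,t=pose(p,obs); u,v=map(int,np.round(uv)); d=np.median(p['depth'][v-1:v+2,u-1:u+2]); return t+M@ray(p,uv)*d
E
python3 - <<'E'
from h import *
o=bot.get_obs(); print(o)
for n in ['top','scene']:
    p=viewer.camera(n); print(n,p.get('position'),p.get('attitude'),p['vfov'],p['k1'])
    cv2.imwrite(f'pics/{n}.png',p['color'][...,::-1])
    for t in ['samplebox','jar','vial','washbottle','reagent','beaker','marker','rim_front_spot','rim_back_spot','rim_left_spot','rim_right_spot']:
        for r in finder.pinpoint(p,t)[:2]:
            print(t,round(r['p'],2),np.round(r['position']),np.round(ond(p,r['position']),3), np.round(onz(p,r['position'],.08 if 'rim' in t else 0),3))
E
```

```text
pics
{'time': 0.0, 'q': array([6.43991125e+01, 5.01088955e+00, 1.00338162e+01, 9.50990887e+01,
       2.40282842e-03, 9.00026275e+01]), 'qd': array([-0.04270072,  0.13537523,  0.13038743,  0.03980238, -0.05004428,
        0.02139492]), 'joint_efforts': array([ 3.97225594e-03, -5.20378911e+01,  4.64813697e+01,  1.58292800e-02,
        3.29618424e-04,  3.73696423e-06]), 'ee_pos': array([0.23755814, 0.4958279 , 0.25257935]), 'tcp_rot': array([-1.79923838e+02, -2.39933366e-03,  1.54396482e+02]), 'wrist_force': array([0.05775669, 0.21752861, 0.59589717]), 'torque': array([-0.00207069, -0.03934179,  0.01476342]), 'grasp_force': 0.0, 'opening': 0.08549134027224506}
top [0.29557514 0.00927227 1.74462245] [-171.47225093   -0.63555119  -89.23009948] 46.974832148971146 -0.1294979914608992
samplebox 0.97 [356. 261.] [ 0.332 -0.135  0.081] [ 0.334 -0.142  0.   ]
samplebox 0.85 [264. 228.] [0.446 0.199 0.095] [0.455 0.21  0.   ]
vial 0.54 [290. 196.] [0.576 0.112 0.025] [0.58  0.114 0.   ]
washbottle 0.77 [202. 161.] [0.694 0.44  0.083] [0.715 0.461 0.   ]
washbottle 0.66 [199. 189.] [0.583 0.443 
[... 1441 characters left out ...]
03 -0.488  0.065] [ 0.569 -0.465  0.   ]
marker 0.49 [360. 252.] [ 0.755 -0.027  0.015] [ 0.75  -0.016  0.   ]
rim_front_spot 0.67 [292. 196.] [0.412 0.065 0.006] [0.46  0.006 0.08 ]
rim_front_spot 0.59 [344. 156.] [0.495 0.287 0.081] [0.494 0.288 0.08 ]
rim_back_spot 0.67 [308. 165.] [0.411 0.169 0.082] [0.409 0.171 0.08 ]
rim_back_spot 0.58 [251. 193.] [ 0.336 -0.066  0.085] [ 0.332 -0.062  0.08 ]
rim_left_spot 0.71 [223. 199.] [ 0.275 -0.142  0.085] [ 0.271 -0.139  0.08 ]
rim_left_spot 0.66 [322. 196.] [0.544 0.062 0.081] [0.544 0.063 0.08 ]
rim_right_spot 0.73 [246. 213.] [ 0.381 -0.143  0.078] [ 0.382 -0.144  0.08 ]
rim_right_spot 0.59 [321. 152.] [0.41  0.255 0.082] [0.408 0.257 0.08 ]
```

```bash
python3 - <<'E'
import cv2
a=cv2.imread('pics/top.png')
c=cv2.resize(a[140:320,190:430],None,fx=3.3,fy=3.3,interpolation=cv2.INTER_CUBIC); cv2.imwrite('pics/topc.png',c[:600,:800])
E
```

```text
(no output)
```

View pics/topc.png

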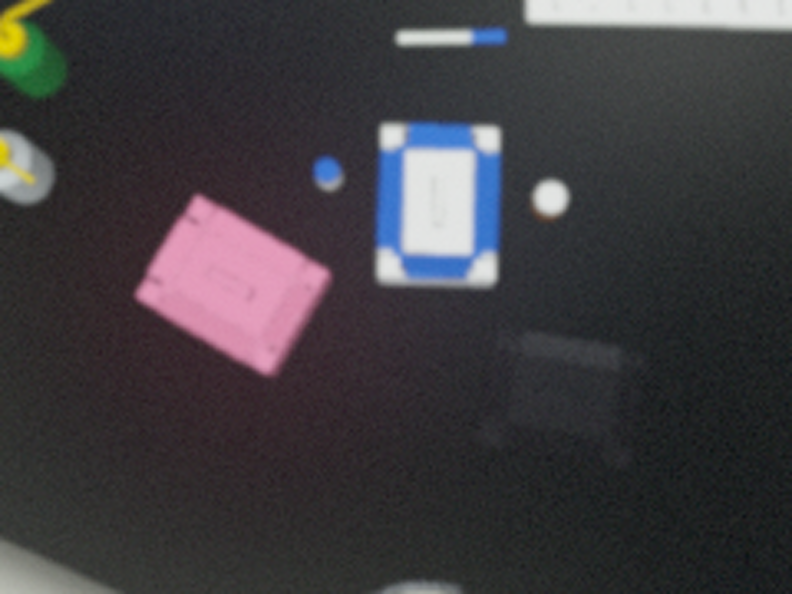

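View pics/scene.png

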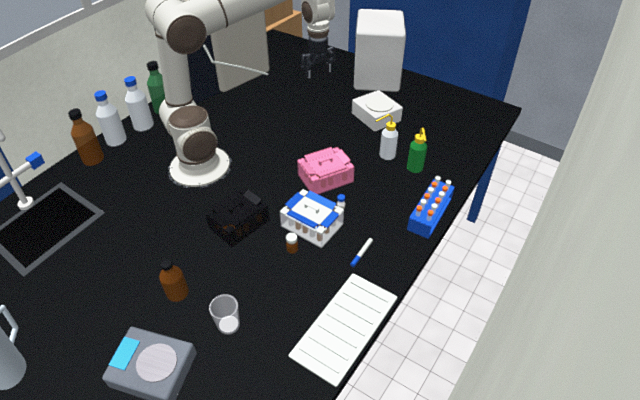

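The top crop shows the blue/white target box at crop (438,205), i.e. about pixel (323,202). The vial is to its left, the jar to its right and the marker beyond it. The pink and black boxes are look-alikes. The scene view shows the same layout, with the box at (312,215).

```bash
cat >> h.py <<'E'
def cloud(p,obs=None):
    H,W=p['depth'].shape; f=H/2/np.tan(np.radians(p['vfov'])/2)
    K=np.array([[f,0,p['cx']],[0,f,p['cy']],[0,0,1.]])
    g=np.stack(np.meshgrid(np.arange(W),np.arange(H)),-1).reshape(-1,1,2).astype(float)
    s=cv2.undistortPoints(g,K,np.array([p['k1'],0,0,0,0.]))[:,0]
    M,t=pose(p,obs); d=p['depth'].reshape(-1,1)
    return (t+(np.c_[s,np.ones(len(s))]*d)@M.T).reshape(H,W,3)
def fit(p,obs=None):
    P=cloud(p,obs); c=cv2.cvtColor(p['color'],cv2.COLOR_RGB2HSV)
    near=(np.hypot(P[...,0]-.55,P[...,1]+.01)<.13)&(P[...,2]>.06)&(P[...,2]<.11)&(p['depth']>0)
    blue=near&(c[...,0]>100)&(c[...,0]<125)&(c[...,1]>130)
    lid=P[near]; r=cv2.minAreaRect((lid[:,:2]*1000).astype(np.float32)); print('lid rect mm',r,near.sum())
    b=P[blue]; print('blue rect',cv2.minAreaRect((b[:,:2]*1000).astype(np.float32)),blue.sum())
    return P,near,blue,b
E
python3 - <<'E'
from h import *
p=viewer.camera('top'); P,n,b,B=fit(p)
c=B[:,:2].min(0)/2+B[:,:2].max(0)/2
for nm,m in dict(front=B[:,0]<c[0]-.06,back=B[:,0]>c[0]+.06,left=B[:,1]>c[1]+.04,right=B[:,1]<c[1]-.04).items(): print(nm,B[m].mean(0),B[m,2].max(),m.sum())
E
```

```text
lid rect mm ((551.899658203125, -13.668540954589844), (173.03343200683594, 248.50181579589844), 0.662981390953064) 1640
blue rect ((559.03662109375, -6.6418304443359375), (178.73989868164062, 166.20863342285156), 35.23747253417969) 598
front [ 0.47914905 -0.00828838  0.08192416] 0.09401384800116541 108
back [ 0.62740124 -0.01043274  0.07630215] 0.08471958460680162 111
left [0.53144393 0.06918139 0.07454049] 0.08259404648598334 9
right [ 0.55270711 -0.05645616  0.08077959] 0.09316621425347815 259
```

Emit:
move_arm:
  offset:
    - [0, 0, 0]
    - [0, 0, 0]
    - [0, 0, 0]
    - [-2.5, -4, 0]
    - [-2.5, -4, 0]
  twist:
    - [0, 0, -0.149]
    - [0, 0, -0.149]
    - [0, 0, -0.149]
    - [0, 0, 0]
    - [0, 0, 0]
  grip: [0, 0, 0, 0, 0]

```text
time: 1.75
ee_pos: [0.2876, 0.4155, 0.2528]
tcp_rot: [-180.0, -0.0, -179.8]
wrist_force: [1.0, 0.3, 0.7]
opening: 0.012
grasp_force: 0.0
```

Emit:
move_arm:
  offset:
    - [-2, -4.5, 0]
    - [-2, -4.5, 0]
    - [-2, -4.5, 0]
    - [-2, -4.5, 0]
    - [-2, -4.5, 0]
  twist:
    - [0, 0, 0]
    - [0, 0, 0]
    - [0, 0, 0]
    - [0, 0, 0]
    - [0, 0, 0]
  grip: [0, 0, 0, 0, 0]

```text
time: 2.25
ee_pos: [0.388, 0.1892, 0.2535]
tcp_rot: [180.0, 0.0, -180.0]
wrist_force: [1.7, 0.6, -0.2]
opening: 0.0003
grasp_force: 0.0
```

Emit:
move_arm:
  offset:
    - [-2, -4.5, 0]
    - [-2, -4.5, 0]
    - [-2, -4.5, 0]
    - [-2, -4.5, 0]
    - [0, 0, 0]
  twist:
    - [0, 0, 0]
    - [0, 0, 0]
    - [0, 0, 0]
    - [0, 0, 0]
    - [0, 0, 0]
  grip: [0, 0, 0, 0, 0]

```text
time: 2.75
ee_pos: [0.4691, 0.0064, 0.2528]
tcp_rot: [-179.9, -0.0, 179.7]
wrist_force: [-0.3, 0.9, -0.5]
opening: 0.0002
grasp_force: 0.0
```

```bash
python3 - <<'E'
from h import *
o=bot.get_obs(); p=viewer.camera('wrist'); print(o['ee_pos'],o['tcp_rot'],p['tool_from_camera'])
P,n,b,B=fit(p,o)
cv2.imwrite('pics/w1.png',p['color'][...,::-1])
for t in ['front','back','left','right']:
    for r in finder.pinpoint(p,f'rim_{t}_spot')[:2]: print(t,round(r['p'],2),np.round(r['position']),np.round(ond(p,r['position'],o),4))
E
```

```text
[0.46906164 0.00643253 0.25276521] [-1.79933983e+02 -7.97468233e-03  1.79668773e+02] [[ 6.32101456e-04 -9.54872801e-01 -2.97014368e-01  7.54677839e-02]
 [ 9.99999450e-01  8.52038821e-04 -6.11039756e-04 -1.42682739e-04]
 [ 8.36533015e-04 -2.97013818e-01  9.54872815e-01 -1.19784562e-01]
 [ 0.00000000e+00  0.00000000e+00  0.00000000e+00  1.00000000e+00]]
lid rect mm ((531.323486328125, -40.35093688964844), (199.05638122558594, 130.39529418945312), 89.65009307861328) 13649
blue rect ((531.8076782226562, -8.307334899902344), (134.9246368408203, 130.02903747558594), 89.50440979003906) 6791
front 0.8 [623. 206.] [0.4923 0.2855 0.0815]
front 0.64 [34. 15.] [ 0.3281 -0.2258  0.0834]
back 0.68 [494. 125.] [0.4188 0.1493 0.0831]
back 0.56 [222.  38.] [ 0.3501 -0.075   0.081 ]
left 0.68 [522. 218.] [0.5037 0.1889 0.0813]
left 0.61 [367. 268.] [0.5538 0.0466 0.0811]
right 0.97 [253. 269.] [ 0.5537 -0.063   0.0817]
right 0.87 [130. 100.] [ 0.3959 -0.156   0.0822]
```

View pics/w1.png

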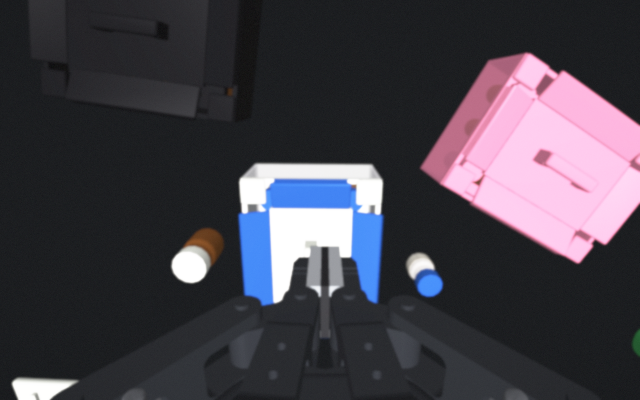

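The wrist view shows the target box in the middle, with its front rim at (312,193), left rim at (367,255) and right rim at (255,255). The jar is at (195,258) and the vial at (425,275). I put the box centre at about (0.554, -0.0085) with yaw near 0, so I'll press the front first.

Emit:
move_arm:
  offset:
    - [-0.8, -1.5, 3]
    - [0, 0, 5]
    - [0, 0, 4]
    - [0, 0, 0.8]
    - [0, 0, 0]
  twist:
    - [0, 0, 0]
    - [0, 0, 0]
    - [0, 0, 0]
    - [0, 0, 0]
    - [0, 0, 0]
  grip: [0, 0, 0, 0, 0]

```text
time: 3.5
ee_pos: [0.475, -0.0029, 0.1251]
tcp_rot: [180.0, -0.1, -179.9]
wrist_force: [0.2, 0.7, 1.5]
opening: -0.0004
grasp_force: 0.0
```

Emit:
move_arm:
  offset:
    - [0, 0, 1]
    - [0, 0, 0.5]
    - [0, 0, 0.3]
    - [0, 0, 0.3]
    - [0, 0, 0]
  twist:
    - [0, 0, 0]
    - [0, 0, 0]
    - [0, 0, 0]
    - [0, 0, 0]
    - [0, 0, 0]
  grip: [0, 0, 0, 0, 0]

```text
time: 4.0
ee_pos: [0.4758, -0.004, 0.1046]
tcp_rot: [180.0, 0.0, -180.0]
wrist_force: [0.2, -0.5, 4.4]
opening: 0.0004
grasp_force: 2.0
```

Emit:
move_arm:
  offset:
    - [0, 0, 0.2]
    - [0, 0, 0.2]
    - [0, 0, 0]
  twist:
    - [0, 0, 0]
    - [0, 0, 0]
    - [0, 0, 0]
  grip: [0, 0, 0]

```text
time: 4.3
ee_pos: [0.4757, -0.004, 0.0999]
tcp_rot: [-180.0, -0.0, -180.0]
wrist_force: [0.1, 0.7, -0.8]
opening: -0.0
grasp_force: 0.0
```

Emit:
move_arm:
  offset:
    - [0, 0, 0.2]
    - [0, 0, 0]
    - [0, 0, 0]
  twist:
    - [0, 0, 0]
    - [0, 0, 0]
    - [0, 0, 0]
  grip: [0, 0, 0]

```text
time: 4.6
ee_pos: [0.4757, -0.0039, 0.0982]
tcp_rot: [180.0, -0.0, -180.0]
wrist_force: [-0.1, 0.2, -0.6]
opening: 0.0002
grasp_force: 0.0
```

Contact force rose, then vanished, so the front section has snapped. Next is the left (+y) section.

Emit:
move_arm:
  offset:
    - [0, 0, -3.2]
    - [-4, 2.6, 0]
    - [-3.8, 2.6, 0]
    - [0, 0, 1.5]
    - [0, 0, 0.8]
  twist:
    - [0, 0, 0]
    - [0, 0, 0]
    - [0, 0, 0]
    - [0, 0, 0]
    - [0, 0, 0]
  grip: [0, 0, 0, 0, 0]

```text
time: 5.1
ee_pos: [0.5538, 0.0487, 0.1057]
tcp_rot: [180.0, -0.1, -179.9]
wrist_force: [-0.5, 1.9, 7.8]
opening: 0.0001
grasp_force: 3.1
```

Emit:
move_arm:
  offset:
    - [0, 0, 0.2]
    - [0, 0, 0.2]
    - [0, 0, 0]
  twist:
    - [0, 0, 0]
    - [0, 0, 0]
    - [0, 0, 0]
  grip: [0, 0, 0]

```text
time: 5.4
ee_pos: [0.5532, 0.0475, 0.1037]
tcp_rot: [-180.0, 0.0, 180.0]
wrist_force: [-0.6, -0.2, 0.4]
opening: -0.0002
grasp_force: 0.0
```

Emit:
move_arm:
  offset:
    - [0, 0, 0.2]
    - [0, 0, 0.2]
    - [0, 0, 0]
  twist:
    - [0, 0, 0]
    - [0, 0, 0]
    - [0, 0, 0]
  grip: [0, 0, 0]

```text
time: 5.7
ee_pos: [0.5536, 0.0479, 0.099]
tcp_rot: [-180.0, -0.0, -180.0]
wrist_force: [0.3, -0.0, 0.2]
opening: -0.0001
grasp_force: 0.0
```

Emit:
move_arm:
  offset:
    - [0, 0, -3]
    - [-3.9, -2.8, 0]
    - [-3.8, -2.8, 0]
    - [0, 0, 1.5]
    - [0, 0, 0.8]
  twist:
    - [0, 0, 0]
    - [0, 0, 0]
    - [0, 0, 0]
    - [0, 0, 0]
    - [0, 0, 0]
  grip: [0, 0, 0, 0, 0]

```text
time: 6.2
ee_pos: [0.6306, -0.0086, 0.1041]
tcp_rot: [180.0, -0.1, 179.9]
wrist_force: [0.0, 0.5, -0.6]
opening: 0.0003
grasp_force: 0.0
```

Emit:
move_arm:
  offset:
    - [0, 0, 0.2]
    - [0, 0, 0.2]
    - [0, 0, 0]
  twist:
    - [0, 0, 0]
    - [0, 0, 0]
    - [0, 0, 0]
  grip: [0, 0, 0]

```text
time: 6.5
ee_pos: [0.6303, -0.0073, 0.1029]
tcp_rot: [180.0, 0.0, -179.9]
wrist_force: [0.2, -0.8, 0.4]
opening: 0.0
grasp_force: 0.0
```

Emit:
move_arm:
  offset:
    - [0, 0, 0.2]
    - [0, 0, 0.2]
    - [0, 0, 0]
  twist:
    - [0, 0, 0]
    - [0, 0, 0]
    - [0, 0, 0]
  grip: [0, 0, 0]

```text
time: 6.8
ee_pos: [0.6306, -0.0078, 0.0983]
tcp_rot: [-180.0, 0.0, -180.0]
wrist_force: [0.0, -0.6, -0.1]
opening: -0.0002
grasp_force: 0.0
```

No resistance here, so the back section was already shut. That agrees with its depth of 76 mm. Next is the right section.

Emit:
move_arm:
  offset:
    - [0, 0, -3]
    - [3.9, -2.8, 0]
    - [3.8, -2.8, 0]
    - [0, 0, 1.5]
    - [0, 0, 0.8]
  twist:
    - [0, 0, 0]
    - [0, 0, 0]
    - [0, 0, 0]
    - [0, 0, 0]
    - [0, 0, 0]
  grip: [0, 0, 0, 0, 0]

```text
time: 7.3
ee_pos: [0.5535, -0.0645, 0.1053]
tcp_rot: [-180.0, 0.1, 179.9]
wrist_force: [-1.7, -0.7, 8.5]
opening: 0.0002
grasp_force: 3.1
```

Emit:
move_arm:
  offset:
    - [0, 0, 0.2]
    - [0, 0, 0.2]
    - [0, 0, 0]
  twist:
    - [0, 0, 0]
    - [0, 0, 0]
    - [0, 0, 0]
  grip: [0, 0, 0]

```text
time: 7.6
ee_pos: [0.5541, -0.0634, 0.1008]
tcp_rot: [180.0, -0.0, -179.9]
wrist_force: [0.2, 0.6, -0.5]
opening: 0.0001
grasp_force: 0.0
```

Emit:
move_arm:
  offset:
    - [0, 0, 0.2]
    - [0, 0, 0.2]
    - [0, 0, 0]
  twist:
    - [0, 0, 0]
    - [0, 0, 0]
    - [0, 0, 0]
  grip: [0, 0, 0]

```text
time: 7.9
ee_pos: [0.5542, -0.0637, 0.0981]
tcp_rot: [180.0, 0.1, -180.0]
wrist_force: [-0.7, 1.7, 4.8]
opening: -0.0
grasp_force: 2.8
```

Emit:
move_arm:
  offset:
    - [0, 0, -4]
    - [4, 0, -5]
    - [5, 0, -5]
    - [5, 0, 0]
    - [0, 0, 0]
  twist:
    - [0, 0, 0]
    - [0, 0, 0]
    - [0, 0, 0]
    - [0, 0, 0]
    - [0, 0, 0]
  grip: [0, 0, 0, 0, 0]

```text
time: 8.4
ee_pos: [0.4333, -0.0637, 0.2134]
tcp_rot: [-180.0, 0.1, 180.0]
wrist_force: [1.1, -0.9, -0.2]
opening: 0.0
grasp_force: 0.0
```

```bash
python3 - <<'E'
from h import *
o=bot.get_obs(); p=viewer.camera('wrist'); print(o['time'],o['ee_pos'],o['wrist_force'])
cv2.imwrite('pics/w2.png',p['color'][...,::-1])
def rep(p,o=None):
    P=cloud(p,o); c=cv2.cvtColor(p['color'],cv2.COLOR_RGB2HSV)
    m=(c[...,0]>100)&(c[...,0]<125)&(c[...,1]>130)&(p['depth']>0)&(P[...,2]>.05)&(P[...,2]<.11)
    x=P[...,0]-.554;y=P[...,1]+.0085
    for n,s in dict(front=(x<-.064)&(x>-.09)&(abs(y)<.03),back=(x>.064)&(x<.09)&(abs(y)<.03),left=(y>.044)&(y<.07)&(abs(x)<.05),right=(y<-.044)&(y>-.07)&(abs(x)<.05)).items():
        z=P[m&s]; print(n,len(z), np.round(np.r_[z.mean(0),np.percentile(z[:,2],[5,95])],4) if len(z) else '')
rep(p,o); rep(viewer.camera('top'))
E
```

```text
8.4 [ 0.433251   -0.06372252  0.21342344] [ 1.11282092 -0.92410693 -0.21756828]
front 1966 [ 0.4774 -0.0087  0.075   0.0727  0.0763]
back 0 
left 1146 [0.5322 0.0466 0.0752 0.0742 0.0762]
right 330 [ 0.5885 -0.064   0.0752  0.0742  0.0762]
front 47 [0.4793 0.0071 0.0751 0.0688 0.0827]
back 90 [ 0.6286 -0.0093  0.0751  0.0701  0.0819]
left 157 [0.555  0.0456 0.0762 0.0706 0.0824]
right 26 [ 0.5945 -0.0657  0.0759  0.0704  0.0831]
```

View pics/w2.png

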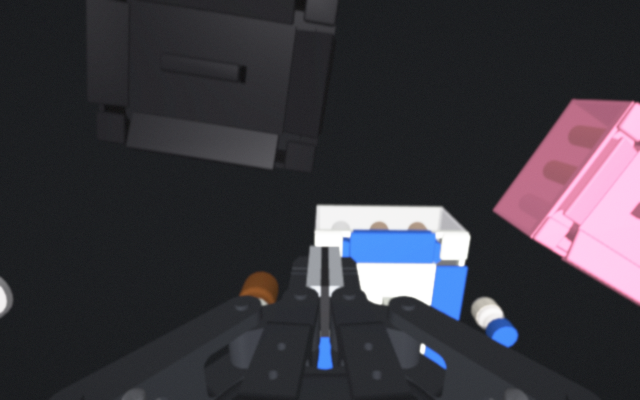

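The picture shows the front rim at (395,245) and left rim at (450,290) flat with the corners, and the jar and vial still standing. Depth puts all four sections at about 75–76 mm, so they are shut.

```bash
python3 -c "
from h import *
print(bot.job_done())"
```

```text
the job is handed in; nothing more can be done
None
```

I pressed all four rim sections and handed the job in at about 8.5 s: front, left and right snapped shut, the back was already shut, depth readings put all four level with the lid, and the arm was clear of everything; the hand-in gave no verdict.

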